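From online seminar to notes: hang up the headphones and set the tablet to the clipboard

TASK

The online seminar is over and I want to copy the slides onto the clipboard. Get the headphones off the desk by hanging them by their headband over the wooden bar of the headphone stand, and set the tablet for reading: swivel it on its stand so that the screen squarely faces the middle of the clipboard, and lean it back 30 degrees from upright. Let go of everything and leave the other things on the desk where they are.

Things in the scene. Friction and masses are not known exactly. Their poses are not given: they have to be found in the camera images.
- headphones: rigid over-ear headphones, 0.24 kg, beige cups, black arched band, standing on the flat cup ends (tips easily). 182 mm tall, 160 wide; cups 60 front to back, 76 high, 84 clear between them. Band 28 mm wide front to back; crown 13 mm thick (top 182, underside 169 mm up; the lowest 5 mm a cushion 26 wide). Origin midway between the cups' lower ends; x front-back (symmetric), y cup to cup, z up
- headphones_crown (a point): the middle of the underside of the headband's crown, 169 mm above the headphones' origin, same axes; this rests on the bar when they hang
- headphone_stand: headphone stand fixed to the desk: black round foot 112 mm across, 12 mm high; a black post 12 mm thick rises from the foot's rear (44 mm behind the origin, -x) to a level bar that runs forward (+x) over the foot and ends free. Origin at the foot's centre on the desk; x along the bar from post to free end, z up
- bar_mid (a point): middle of the top of the bar's light wooden sleeve, 215 mm above the desk, 9 mm ahead (+x) of the stand's origin; axes as the stand. Sleeve 24 mm thick, 82 mm long (41 mm either way along x). At its front a black end cap, 28 mm thick (2 mm above the sleeve), 6 mm long, is the free end, 47 mm from this point. The post stands 53 mm behind this point, no higher than the bar
- tablet_stand: aluminium tablet stand fixed to the desk: round foot 128 mm across and 11 mm high. On it turns a disc with an upright arm that carries the tablet on a tilt hinge. Origin at the centre of the foot on the desk, on the swivel axis; x is where the screen looks when joint swivel is 0, z up
- swivel (a joint): turn of the arm and tablet about the upright axis through the stand's origin, rad, positive anticlockwise seen from above, 0 when the screen looks along the stand's x; stops at -1.6 and 1.6. Stiff (0.15 N m) and stays where it is left
- tilt (a joint): lean of the tablet back from upright, rad: 0 upright, positive with the top edge going away from the side the screen looks to (30 degrees = 0.524); stops at -0.35 and 1.2. Stiff (0.3 N m) and stays where it is left
- tilt_hinge (a point): the middle of the tilt axis (level, parallel to the tablet's long edges), 117 mm above the desk, 18 mm behind the swivel axis. Axes as tablet_top
- tablet_top (a point): middle of the upper long edge of the dark landscape tablet, mid-thickness. Tablet 196 mm wide, 136 high, 9 thick, held firmly by a magnetic plate 90 x 74 mm on its back; the upper edge is free and can be pinched across the 9 mm. x straight out of the screen, y along the upper edge, z up along the tablet. The tilt hinge lies 22.5 mm behind (-x) and 68 mm below (-z)
- clipboard: clear acrylic clipboard with a ruled white sheet and a steel spring clip at its -x end, lying loose; 232 mm long (x), 162 mm wide (y), 4 mm board, 19 mm high at the clip. Origin at its middle, on the desk
- notebook: closed navy notebook with a coral band, lying loose, 212 x 150 x 16 mm; bystander. Origin at its middle, on the desk
- mug: coral ceramic mug, 82 mm across and 95 mm high, handle on its +y side, standing on the coaster; bystander. Origin at the centre of its underside
- coaster: round wooden coaster, 100 mm across and 9 mm high, under the mug; bystander. Origin at the centre of its underside
- bell: chrome desk bell on a black foot, 86 mm across and 58 mm high; bystander. Origin at the centre of its underside
- tin: silver aluminium tin with closed hinged lid, 88 x 128 x 57 mm; bystander. Origin at the centre of its underside
Things that resemble listed ones, but are neither listed nor needed, are in the scene too. Several things have the shape of the tablet_stand; the one meant has the colours described above.

How it is judged (in metres and radians):
At the end, for the whole second after the job is handed in: Headphones hang still by the crown on the bar's sleeve (within 41 mm along, 25 mm across its middle; within 17 deg of upright). Seen from above, the line out of the screen's middle passes within 50 mm of the clipboard's middle. Tablet leans back 30 +- 5 deg. All released and still (x of headphones_crown in the frame of bar_mid between -0.041 and 0.041 m and y of headphones_crown in the frame of bar_mid between -0.025 and 0.025 m and z of headphones_crown in the frame of bar_mid between -0.012 and 0.008 m and angle between headphones's own z axis and vertical below 0.3 rad and contact force between headphones and headphone_stand above 0.8 N and linear speed of headphones below 0.03 m/s and y of clipboard in the frame of tablet_top between -0.05 and 0.05 m and x of clipboard in the frame of tablet_top above 0 m and value of joint tilt between 0.436 and 0.611 rad and velocity of joint tilt between -0.02 and 0.02 rad/s and velocity of joint swivel between -0.02 and 0.02 rad/s and contact force between each of headphones, tablet_stand and the fingers below 0.1 N); the robot touches nothing.
It fails at once if the clipboard or the notebook is shifted by more than 20 mm (distance of any of clipboard, notebook from where it was at the start of the episode above 0.02 m).
It fails at once if the mug, its coaster, the bell or the tin is shifted by more than 20 mm (distance of any of mug, coaster, bell, tin from where it was at the start of the episode above 0.02 m).
It also fails if it takes over 53 s, if anything falls off the work surface, if the arm or the gripper's body presses on something with over 40 N, if the wrist force passes 120 N, or if a joint passes its speed limit or range.

ROBOT

A 6-joint arm with a two-finger parallel gripper is mounted at the origin on the work surface. World frame = base frame: x ahead of the robot, y to its left, z up, the work surface at z = 0. Lengths are in mm, angles in rad, forces in N, time in s.
With the tool pointing down it reaches from about 350 to 975 mm from the base axis. Payload 7.1 kg.
Tool frame: the origin (TCP) lies midway between the tips of the shut fingers; the grasp point (between the pads) lies 19 mm behind it; z points along the fingers, y is the line along which they close (so a half turn about z gives the same grasp; the last joint's range is limited). The gripper opens to 88 mm and grips with 3 to 60 N. Pads are 20 mm wide; open, the fingers measure 115 mm over their backs; the gripper's body (75 mm by 178 mm) begins 61 mm behind the grasp point.
Start: joints at [-1.273, 0.423, 1.63, -0, 1.089, -0.019], TCP at [194.722, -593.875, 222.675] pointing down, gripper open.
Joint ranges: [-3, 3], [-0.9, 2.11], [0.09, 2.58], [-1.31, 4.45], [0.11, 2.69], [-2.54, 2.54]. Speed limits (rad/s): [2.39, 2.39, 3.01, 3.14, 3.14, 3.14].

INTERFACE

Orientations are given as a rotation vector (axis times angle).
In Python, from workcell import get_obs, get_image, camera_params, close_job gives the robot as it stands.
- The arm moves only by the shell command python3 -m creep 'ROWS' [OPENING]. ROWS is a JSON object of lists of equal length, an entry for each row: "delta_pos": the shift along the tool's x, y, z in m, a list of three; "twist": the turn, a rotation vector about the tool's x, y, z in degrees, a list of three. A call has 1 to 20 rows; each row shifts and turns the commanded pose from where the row before left it, along the tool's axes as they then stand; what a row does not reach is not made up. A row lasts 1/12 s, in which the tool goes at most 41.7 mm and 7.16 degrees, less where a joint would pass 70% of its speed; a pose out of reach is approached as far as the arm can. A call with a gripper value outside its range is refused whole. OPENING is the opening, from 0 (shut) to 1 (fully open), set as the call begins (- or left out, the last holds). The fingers move at their own pace and stop on an object; the grip force is fixed at half the most. Time passes only in rows, so rows that do not move let the fingers close. It gives the time, the measured TCP pose, the force, the opening and the grip force at its end, in the units of the state.
- get_obs(): the state, without advancing time (a new reading comes with each control period).
- get_image(name): name is "scene" or "top"; returns (picture, depth): 420x560x3 uint8, red, green, blue; 420x560 float32, mm along the optical axis (not along the pixel's ray), 0 where there is no reading.
- camera_params(name): a dict with "camera_matrix" (3x3 intrinsics, pixels), "extrinsics" (4x4, takes a point from camera to world coordinates). Camera axes: x right, y down, z forward; pixel columns grow to the right and rows downward; lengths in mm; the calibration is good to about 2 mm. A picture is of the moment at which its call begins. camera_params takes no time and is no camera call.
- close_job(): hands the job in; it is judged then, once.
The state is a dict: "t": time; "qpos": joint angles; "qvel": joint speeds; "joint_torque": joint torques, N m; "ee_pos": TCP position; "orientation": TCP orientation; "ft_force": force on the tool from outside, world axes, zero at the start; "moment": the same for the moment, N m; "width": finger opening in mm; "grasp_force": force on a finger pad.
Only numpy, scipy, OpenCV 4.12 (cv2) and the standard library are available. Lean on these libraries where they do the work, as an engineer would, in place of code of your own. Each camera call takes 0.05 s, during which the arm holds its last target. There are 200 camera calls.

## Working session

There is one attempt and no reset: what is moved stays moved. The work goes in short steps, Python scripts to look and compute and a shell command to move; the robot and the scene stay as the last step left them, time stands still between calls to the robot, and variables do not carry over. Pictures are saved under pics/ and viewed, at most 10 in all, crops included, and the job is handed in when it is done.

```bash
mkdir -p pics; ls; cat > h.py <<'E'
import numpy as np, cv2
from workcell import get_obs, get_image, camera_params
def snap(name,tag):
    im,d=get_image(name); np.savez(f'{tag}.npz',im=im,d=d); return im,d
def save(im,f): cv2.imwrite('pics/'+f,cv2.cvtColor(im,cv2.COLOR_RGB2BGR))
def cloud(name,d):
    p=camera_params(name);K=np.array(p['camera_matrix']);E=np.array(p['extrinsics'])
    v,u=np.indices(d.shape); P=np.stack([(u-K[0,2])/K[0,0]*d,(v-K[1,2])/K[1,1]*d,d],-1)
    return P@E[:3,:3].T+E[:3,3]
E
python3 - <<'E'
from h import *
for n in ('scene','top'):
    im,d=snap(n,n+'0'); save(cv2.resize(im,(800,600),interpolation=cv2.INTER_CUBIC),n+'0.png'); print(camera_params(n))
print(get_obs())
E
```

```text
pics
{'camera_matrix': array([[446.25130005,   0.        , 284.7283076 ],
       [  0.        , 446.25130005, 208.45441419],
       [  0.        ,   0.        ,   1.        ]]), 'extrinsics': array([[ 3.14451659e-01,  6.01793242e-01, -7.34142389e-01,
         1.32843140e+03],
       [ 9.49250597e-01, -1.93971478e-01,  2.47585078e-01,
        -3.86474070e+02],
       [ 6.59234232e-03, -7.74738639e-01, -6.32247247e-01,
         8.73928769e+02],
       [ 0.00000000e+00,  0.00000000e+00,  0.00000000e+00,
         1.00000000e+00]])}
{'camera_matrix': array([[448.03900982,   0.        , 290.03900718],
       [  0.        , 448.03900982, 218.26873239],
       [  0.        ,   0.        ,   1.        ]]), 'extrinsics': array([[ 8.57321374e-04, -9.94486784e-01,  1.04858479e-01,
         3.59296596e+02],
       [-9.99804028e-01, -2.92632348e-03, -1.95791193e-02,
        -8.58250891e+01],
       [ 1.97780252e-02, -1.04821144e-01, -9.94294402e-01,
         1.35873677e+03],
       [ 0.00000000e+00,  0.00000000e+00,  0.00000000e+00,
         1.00000000e+00]])}
{'t': 0.1, 'qpos': array([-1.27302636e+00,  4.23766885e-01,  1.63060688e+00,  1.87540072e-05,
        1.08862106e+00, -1.90059230e-02]), 'qvel': array([-0.00028019, -0.00179399, -0.00214482, -0.00047073,  0.00024838,
       -0.00144469]), 'joint_torque': array([ 6.43356252e-04, -5.45610988e+01, -2.74324125e+01,  6.45754253e-02,
        1.88189844e-02,  1.87843703e-06]), 'ee_pos': array([ 194.56671011, -593.40761854,  221.98053376]), 'orientation': array([-3.10089748e+00, -4.95279646e-01,  2.80038081e-04]), 'ft_force': array([ 0.05410097, -0.2140342 ,  0.05962396]), 'moment': array([-0.03887735,  0.00889297,  0.05655521]), 'grasp_force': 0.0, 'width': 87.80031748661891}
```

View pics/scene0.png

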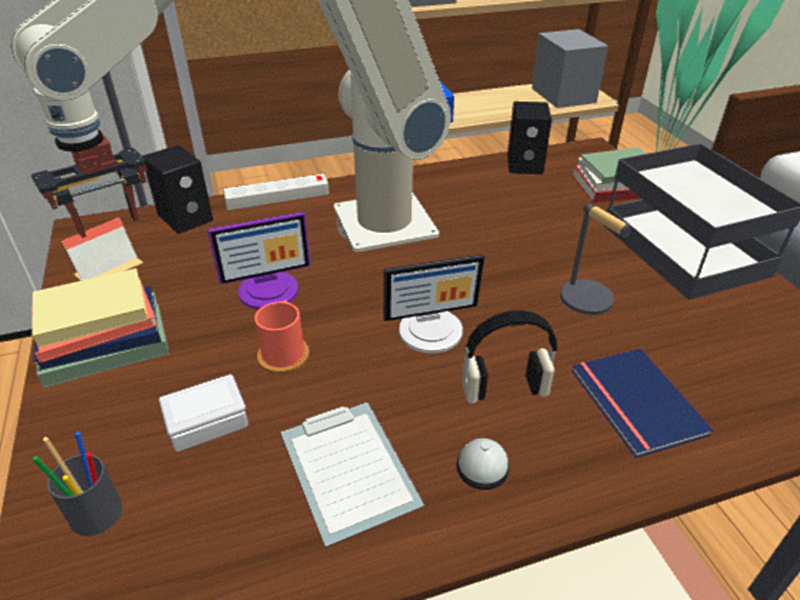

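View pics/top0.png

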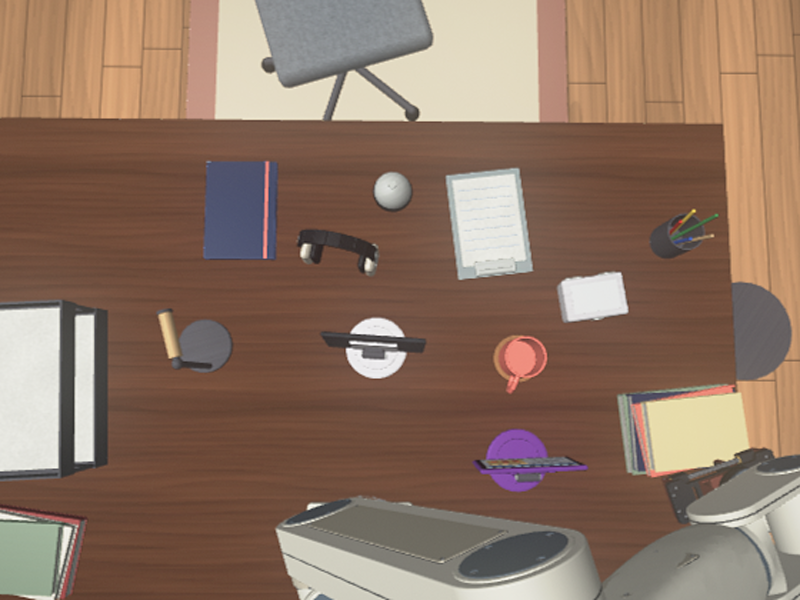

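The scene view shows the dark tablet on the white/aluminium stand at (433,300) and a purple look-alike at (260,255). The headphones are at (510,355) and the headphone stand's foot is at (587,296) with its bar at (607,220). The clipboard is at (350,470). In the top view the tablet is at (375,342), the look-alike at (530,465), the headphones at (340,245) and the clipboard at (490,225).

Possible mix-ups are the two tablets, at scene (433,300) and (260,255). I choose the first, dark on aluminium. The headphones and the stand have no look-alike.

```bash
python3 - <<'E'
from h import *
def L(n): z=np.load(n+'0.npz'); return z['im'],z['d'],cloud(n,z['d'])
np.set_printoptions(precision=1,suppress=True)
im,d,P=L('top'); s,sd,S=L('scene')
def box(P,u0,v0,u1,v1,f=.7): return (slice(int(v0*f),int(v1*f)),slice(int(u0*f),int(u1*f)))
def rect(p): 
    r=cv2.minAreaRect(p[:,:2].astype(np.float32)); return r
# headphones
for nm,PP,b in(('top',P,(285,215,395,285)),('scene',S,(455,300,570,415))):
    q=PP[box(PP,*b)].reshape(-1,3)
    for lo,hi in((172,195),(150,172),(60,90)):
        c=q[(q[:,2]>lo)&(q[:,2]<hi)]
        if len(c)>5: print('hp',nm,lo,len(c),c.mean(0),rect(c),c[:,2].max())
# bar
for nm,PP,I,b in(('top',P,im,(140,295,200,375)),('scene',S,s,(575,190,640,245))):
    bb=box(PP,*b); q=PP[bb].reshape(-1,3); c=I[bb].reshape(-1,3).astype(int)
    m=(q[:,2]>190)&(q[:,2]<235)
    w=m&(c[:,0]>140)&(c[:,0]-c[:,2]>30)
    print('bar',nm,m.sum(),rect(q[m]),'wood',w.sum(),rect(q[w]),q[w].mean(0),np.percentile(q[w,2],[5,50,95]))
bb=box(P,170,310,240,380);q=P[bb].reshape(-1,3);m=(q[:,2]>7)&(q[:,2]<18)
print('foot',m.sum(),cv2.minEnclosingCircle(q[m,:2].astype(np.float32)))
bb=box(P,335,310,415,385);q=P[bb].reshape(-1,3);m=(q[:,2]>6)&(q[:,2]<14)
print('tfoot',m.sum(),cv2.minEnclosingCircle(q[m,:2].astype(np.float32)))
# tablet
bb=box(P,310,320,440,365);q=P[bb].reshape(-1,3);m=(q[:,2]>140);print('tabtop',m.sum(),rect(q[m]),q[m,2].max(),q[m].mean(0))
bb=box(S,392,268,478,310);q=S[bb].reshape(-1,3);m=q[:,2]>60
c=q[m].mean(0);u,sv,vt=np.linalg.svd(q[m]-c,full_matrices=False);n=vt[2]*np.sign(vt[2,0]);print('screen',m.sum(),c,n,'tilt',np.degrees(np.arcsin(n[2])),'yaw',np.degrees(np.arctan2(n[1],n[0])),sv)
# clipboard
bb=box(P,440,160,540,285);q=P[bb].reshape(-1,3);c=im[bb].reshape(-1,3).astype(int);m=(c.sum(1)>300)&(c[:,2]>c[:,0]-15);print('clip',m.sum(),rect(q[m]))
bb=box(P,370,165,418,215);q=P[bb].reshape(-1,3);m=q[:,2]>5;print('bell',rect(q[m]),q[m,2].max())
o=np.hstack([cv2.resize(im[200:280,95:310],None,fx=3.7,fy=3.7,interpolation=2)]);o2=cv2.resize(s[120:300,260:460],(600,540))
o2=cv2.resize(s[120:290,250:460],None,fx=3.7,fy=3.5,interpolation=2)
save(o2[:600],'crop1.png')
E
```

```text
hp top 172 281 [619.5  41.1 178.5] ((620.4069213867188, 40.443336486816406), (81.37281799316406, 29.381580352783203), 78.64427947998047) 185.7962470172372
hp top 150 205 [618.3  37.3 162.6] ((619.7716674804688, 42.38581848144531), (128.74942016601562, 27.51129722595215), 79.21957397460938) 171.7804258762717
hp top 60 245 [608.1  46.9  71.5] ((605.7789916992188, 41.87089157104492), (155.09654235839844, 55.38248825073242), 89.73139953613281) 85.43312464184874
hp scene 172 263 [624.3  40.5 177.2] ((622.0721435546875, 41.66090393066406), (75.18698120117188, 30.162052154541016), 79.53743743896484) 183.49798644890132
hp scene 150 230 [623.8  30.5 163. ] ((621.2763671875, 42.78450012207031), (124.38256072998047, 34.50934982299805), 79.80917358398438) 171.9209771610141
hp scene 60 534 [612.   43.5  70.2] ((545.4481201171875, 57.09523010253906), (158.6808319091797, 218.35696411132812), 79.3152084350586) 89.99303724778815
bar top 402 ((430.6560363769531, 327.2575378417969), (110.16912078857422, 25.848501205444336), 14.891993522644043) wood 231 ((438.1442565917969, 330.4111022949219), (81.99131
[... 300 characters left out ...]
67666625977) [441.1 326.1 210.9] [207.4 211.2 214.4]
foot 923 ((444.5863952636719, 329.3121643066406), 71.21234130859375)
tfoot 534 ((419.49951171875, -20.943340301513672), 98.15522003173828)
tabtop 500 ((402.3619079589844, -31.883079528808594), (193.42799377441406, 78.05773162841797), 85.83001708984375) 1358.7367724220765 [431.1 -35.  193. ]
screen 1716 [439.  -35.  121.3] [ 0.8 -0.1 -0.6] tilt -39.95005456927839 yaw -8.19787910188513 [2542.2 1784.5  842.4]
clip 3843 ((581.9978637695312, -247.4722900390625), (222.53321838378906, 503.3704833984375), 77.87564086914062)
bell ((591.8311767578125, -67.52790069580078), (465.122314453125, 95.83753204345703), 0.08399015665054321) 1358.7367724220765
```

View pics/crop1.png

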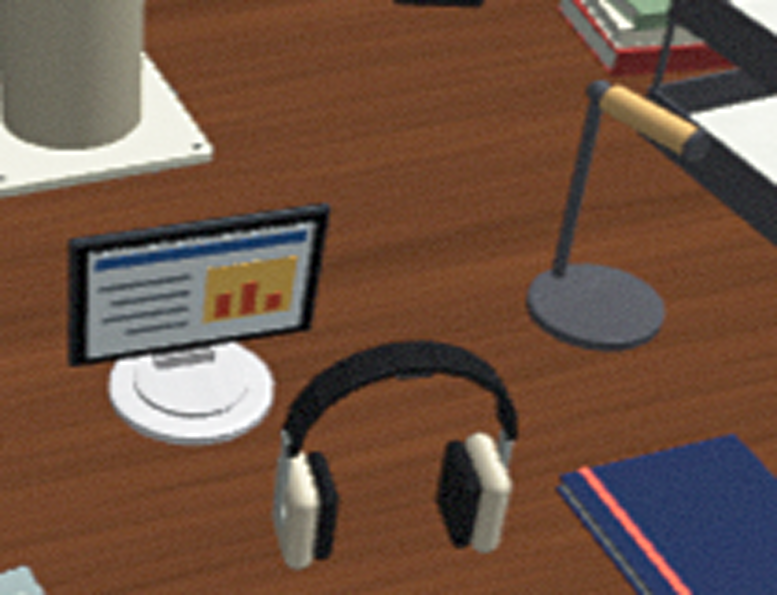

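The crop confirms the dark tablet on the aluminium stand. The headphones stand upright, and the bar's free end points towards the camera (crop (697,147)), with the post end at (598,90). Depth dropouts spoiled some of the fits, so I'll redo those.

```bash
python3 - <<'E'
from h import *
np.set_printoptions(precision=1,suppress=True)
def L(n): z=np.load(n+'0.npz'); return z['im'],z['d'],cloud(n,z['d'])
im,d,P=L('top'); s,sd,S=L('scene'); P[d<=0]=np.nan; S[sd<=0]=np.nan
W=np.vstack([P.reshape(-1,3),S.reshape(-1,3)]);C=np.vstack([im.reshape(-1,3),s.reshape(-1,3)]).astype(int);src=np.r_[np.zeros(d.size),np.ones(sd.size)]
k=~np.isnan(W[:,0]);W=W[k];C=C[k];src=src[k]
def reg(c,r,lo,hi): return (np.hypot(W[:,0]-c[0],W[:,1]-c[1])<r)&(W[:,2]>lo)&(W[:,2]<hi)
def circ(p):
    for _ in range(4):
        hull=cv2.convexHull(p.astype(np.float32))[:,0]
        A=np.c_[2*hull,np.ones(len(hull))];x=np.linalg.lstsq(A,(hull**2).sum(1),rcond=None)[0]
        return x[:2],np.sqrt(x[2]+x[0]**2+x[1]**2)
for nm,c in(('tfoot',(415,-25)),('hfoot',(430,320))):
  for v in(0,1):
    m=reg(c,85,5,16)&(src==v); print(nm,v,m.sum(),circ(W[m,:2]))
for v in(0,1):
  m=reg((415,-30),130,60,230)&(src==v)&(W[:,0]>390)
  q=W[m];
  for _ in range(6):
    c=q.mean(0);vt=np.linalg.svd(q-c,full_matrices=False)[2];n=vt[2]*np.sign(vt[2,0]);q=W[m][np.abs((W[m]-c)@n)<6]
  print('tab',v,m.sum(),len(q),c,n,'lean',np.degrees(np.arcsin(n[2])),'yaw',np.degrees(np.arctan2(n[1],n[0])),'zmax',np.percentile(q[:,2],99.5),'ymin/max',np.percentile(q[:,1],[.5,99.5]))
  t=W[m];t=t[t[:,2]>np.percentile(q[:,2],99)-12];print(' edge',len(t),cv2.minAreaRect(t[:,:2].astype(np.float32)))
for v in(0,1):
  m=reg((605,-210),160,-6,24)&(src==v)&(C.sum(1)>300)&(C[:,2]>C[:,0]-15);print('clip',v,m.sum(),cv2.minAreaRect(W[m,:2].astype(np.float32)))
for nm,c,r,lo in(('bell',(690,-35),60,15),('mug',(410,-265),55,30),('hp',(620,41),60,172)):
  m=reg(c,r,lo,190);print(nm,m.sum(),cv2.minAreaRect(W[m,:2].astype(np.float32)),W[m,2].max())
from scipy.spatial.transform import Rotation as R
o=get_obs();print(R.from_rotvec(o['orientation']).as_matrix())
E
```

```text
tfoot 0 640 (array([411.1, -29.2]), np.float64(76.43369680953941))
tfoot 1 642 (array([430.2, -33.1]), np.float64(63.155998876751674))
hfoot 0 960 (array([432.7, 314.7]), np.float64(75.48947924542293))
hfoot 1 653 (array([432.2, 325.9]), np.float64(57.261051711576215))
tab 0 840 641 [429.7 -34.5 155.4] [ 1.  -0.1 -0.2] lean -11.53973131246823 yaw -3.8168733497131777 zmax 185.65159596672987 ymin/max [-129.4   61.6]
 edge 279 ((436.24053955078125, -33.95759582519531), (192.6669158935547, 10.248641014099121), 86.03445434570312)
tab 1 2318 2287 [437.5 -36.6 124.6] [ 1.  -0.1 -0.1] lean -4.932690786812691 yaw -3.994117463141449 zmax 181.83948238538431 ymin/max [-130.2   62.1]
 edge 354 ((439.37200927734375, -34.44024658203125), (193.77816772460938, 13.36227035522461), 85.90198516845703)
clip 0 2695 ((676.976318359375, -275.43597412109375), (190.7427520751953, 163.27842712402344), 6.5153093338012695)
clip 1 3750 ((675.2933349609375, -274.9638366699219), (193.2541961669922, 163.41946411132812), 6.800167083740234)
bell 310 ((688.169677734375, -43.0015983581543), (52.0831413269043, 119.20899963378906), 78.12593841552734) 73.84123782750908
mug 370 ((407.7137451171875, -299.9838562011719), (21.046974182128906, 70.58724212646484), 88.2327651977539) 108.43067709296679
hp 544 ((621.3067016601562, 40.26329040527344), (81.32147979736328, 31.53424644470215), 78.9856185913086) 185.7962470172372
[[ 1.   0.3 -0. ]
 [ 0.3 -1.   0. ]
 [ 0.  -0.  -1. ]]
```

```bash
cat >> h.py <<'E'
from scipy.spatial.transform import Rotation as R
def go(target,rx=None):
    "tool-frame shift (m) to target and remaining tool turn to attitude rx (Rotation)"
    o=get_obs();r=R.from_rotvec(o['orientation']);np.set_printoptions(precision=2,suppress=True)
    s=r.inv().apply(np.array(target)-o['ee_pos'])
    print('t',round(o['t'],2),'pos',o['ee_pos'],'F',o['ft_force'],'w',o['width'],'g',o['grasp_force'])
    print('shift mm',s,'n',np.linalg.norm(s)/41.7, 'turn deg',None if rx is None else np.degrees((r.inv()*rx).as_rotvec()))
def down(yaw):  # tool x at yaw (deg), z down
    return R.from_euler('z',yaw,degrees=True)*R.from_euler('x',180,degrees=True)
E
python3 - <<'E'
from h import *
for n in('top','scene'):
  z=np.load(n+'0.npz');im,d=z['im'],z['d'];P=cloud(n,d);C=im.astype(int)
  m=(d>0)&(abs(P[...,2])<26)&(P[...,0]>520)&(P[...,0]<800)&(P[...,1]<-100)&(P[...,1]>-400)&(C.sum(-1)>270)&(C[...,2]>C[...,0]-20)
  nc,l,st,_=cv2.connectedComponentsWithStats(m.astype(np.uint8));i=1+st[1:,4].argmax();print(n,cv2.minAreaRect(P[l==i][:,:2].astype(np.float32)))
E
python3 -m creep '{"delta_pos":[[0,0,-0.005],[0,0,-0.005],[0,0,-0.005],[0,0,-0.005],[0,0,-0.005],[0,0,-0.005],[0,0,-0.005],[0,0,-0.005],[0,0,-0.005]],"twist":[[0,0,-6.8],[0,0,-6.8],[0,0,-6.8],[0,0,-6.8],[0,0,-6.8],[0,0,-6.8],[0,0,-6.8],[0,0,-6.8],[0,0,-6.8]]}'
python3 -c "
from h import *
go([621,41,262],down(79))"
```

```text
top ((694.97021484375, -273.6640625), (226.9002685546875, 163.84091186523438), 6.515310287475586)
scene ((694.5198364257812, -272.90802001953125), (231.61268615722656, 164.33518981933594), 6.935208797454834)
t: 0.85
ee_pos: [194.6, -593.6, 267.5]
orientation: [-2.411, -2.012, -0.0]
ft_force: [-0.3, -0.6, -0.2]
width: 87.9
grasp_force: 0.0
t 0.85 pos [ 194.63 -593.58  267.47] F [-0.29 -0.59 -0.22] w 87.92392755108766 g 0.0
shift mm [700.64 305.9    5.88] n 18.334133360867316 turn deg [-0.03 -0.05  0.69]
```

```bash
python3 -m creep '{"delta_pos":[[0.035,0.0153,0],[0.035,0.0153,0],[0.035,0.0153,0],[0.035,0.0153,0],[0.035,0.0153,0],[0.035,0.0153,0],[0.035,0.0153,0],[0.035,0.0153,0],[0.035,0.0153,0],[0.035,0.0153,0],[0.035,0.0153,0],[0.035,0.0153,0],[0.035,0.0153,0],[0.035,0.0153,0],[0.035,0.0153,0],[0.035,0.0153,0],[0.035,0.0153,0],[0.035,0.0153,0],[0.035,0.0153,0],[0.035,0.0153,0]],"twist":[[0,0,0.7],[0,0,0],[0,0,0],[0,0,0],[0,0,0],[0,0,0],[0,0,0],[0,0,0],[0,0,0],[0,0,0],[0,0,0],[0,0,0],[0,0,0],[0,0,0],[0,0,0],[0,0,0],[0,0,0],[0,0,0],[0,0,0],[0,0,0]]}'
python3 -c "
from h import *
go([621,41,172],down(79))"
```

```text
t: 2.52
ee_pos: [632.7, 34.3, 267.3]
orientation: [-2.43, -1.991, 0.001]
ft_force: [0.1, 0.1, -0.2]
width: 87.6
grasp_force: 0.0
t 2.52 pos [632.65  34.32 267.27] F [ 0.1   0.08 -0.19] w 87.57516068565161 g 0.0
shift mm [  4.28 -12.67  95.28] n 2.307352978305357 turn deg [-0.04  0.01 -0.34]
```

```bash
python3 -m creep '{"delta_pos":[[0.002,-0.006,0.005],[0.002,-0.006,0.02],[0,0,0.02],[0,0,0.015],[0,0,0],[0,0,0]],"twist":[[0,0,0],[0,0,0],[0,0,0],[0,0,0],[0,0,0],[0,0,0]]}'
python3 -c "
from h import *
go([621,41,172],down(79))
im,d=snap('scene','s1');a=cv2.resize(im[170:300,300:420],None,fx=5,fy=4.6,interpolation=2);save(a,'c2.png')"
```

```text
t: 3.02
ee_pos: [620.3, 38.6, 206.8]
orientation: [-2.429, -1.99, 0.003]
ft_force: [0.2, -0.3, 0.6]
width: 88.0
grasp_force: 0.0
t 3.02 pos [620.34  38.62 206.83] F [ 0.24 -0.28  0.61] w 88.02738665390487 g 0.0
shift mm [ 2.48  0.26 34.83] n 0.8373957676533765 turn deg [-0.13  0.03 -0.35]
```

View pics/c2.png

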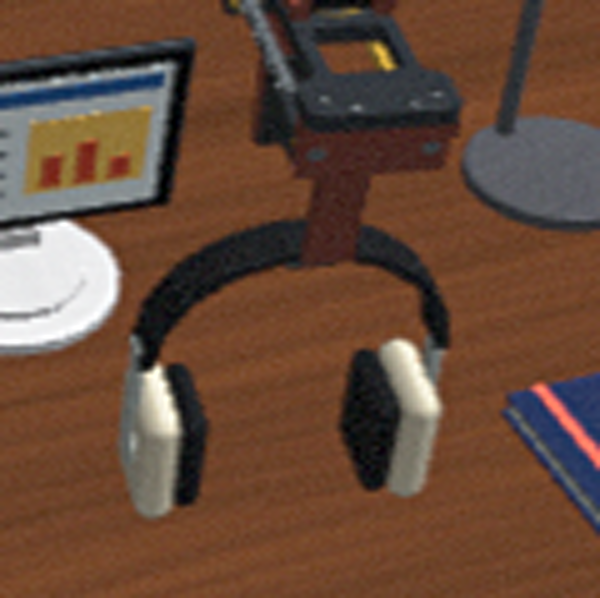

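The picture shows the open fingers straddling the crown at about (335,240), with the headphones still standing. I'll descend, then close.

```bash
python3 -m creep '{"delta_pos":[[0.0005,0,0.01],[0.001,0,0.01],[0,0,0.01],[0,0,0.005],[0,0,0],[0,0,0]],"twist":[[0,0,0],[0,0,0],[0,0,0],[0,0,0],[0,0,0],[0,0,0]]}' 0.65
python3 -m creep '{"delta_pos":[[0,0,0],[0,0,0],[0,0,0],[0,0,0],[0,0,0],[0,0,0],[0,0,0],[0,0,0],[0,0,0],[0,0,0]],"twist":[[0,0,0],[0,0,0],[0,0,0],[0,0,0],[0,0,0],[0,0,0],[0,0,0],[0,0,0],[0,0,0],[0,0,0]]}' 0
python3 -c "
from h import *
go([621,41,240],down(79))"
```

```text
t: 3.57
ee_pos: [621.2, 40.2, 172.1]
orientation: [-2.43, -1.991, 0.001]
ft_force: [-0.7, 1.1, -0.1]
width: 57.1
grasp_force: 0.0
t: 4.4
ee_pos: [621.6, 40.2, 172.9]
orientation: [2.43, 1.991, 0.0]
ft_force: [-1.6, 0.6, 3.5]
width: 27.7
grasp_force: 30.0
t 4.4 pos [621.55  40.25 172.94] F [-1.62  0.57  3.51] w 27.736608110916837 g 29.99922640621662
shift mm [  0.63  -0.67 -67.06] n 1.6083166811455332 turn deg [ 0.02 -0.   -0.35]
```

```bash
python3 -m creep '{"delta_pos":[[0,0,-0.005],[0,0,-0.01],[0,0,-0.015],[0,0,-0.015],[0,0,-0.015],[0,0,-0.01],[0,0,-0.005],[0,0,0]],"twist":[[0,0,0],[0,0,0],[0,0,0],[0,0,0],[0,0,0],[0,0,0],[0,0,0],[0,0,0]]}'
python3 -m creep '{"delta_pos":[[0,0,0],[0,0,0],[0,0,0],[0,0,0],[0,0,0],[0,0,0],[0,0,0],[0,0,0]],"twist":[[0,0,-2],[0,0,-4],[0,0,-5],[0,0,-5],[0,0,-5],[0,0,-4],[0,0,-1.5],[0,0,0]]}'
python3 -c "
from h import *
go([544,359,246],down(105.5))"
```

```text
t: 5.07
ee_pos: [622.0, 40.3, 249.1]
orientation: [2.429, 1.99, 0.003]
ft_force: [0.6, -0.6, -3.3]
width: 27.9
grasp_force: 30.0
t: 5.73
ee_pos: [620.8, 40.2, 246.5]
orientation: [-1.907, -2.495, 0.002]
ft_force: [-0.2, 0.2, -3.4]
width: 27.9
grasp_force: 30.0
t 5.73 pos [620.78  40.22 246.53] F [-0.16  0.21 -3.36] w 27.94177892132603 g 29.997311867773533
shift mm [327.76   9.52   0.65] n 7.863268226747988 turn deg [-0.11 -0.02 -0.3 ]
```

```bash
python3 -m creep '{"delta_pos":[[0.01,0.001,0],[0.02,0.001,0],[0.03,0.001,0],[0.03,0.001,0],[0.03,0.001,0],[0.03,0.001,0],[0.03,0.001,0],[0.03,0.001,0],[0.03,0.001,0],[0.03,0,0],[0.03,0,0],[0.02,0,0],[0.008,0,0],[0,0,0],[0,0,0],[0,0,0]],"twist":[[0,0,0],[0,0,0],[0,0,0],[0,0,0],[0,0,0],[0,0,0],[0,0,0],[0,0,0],[0,0,0],[0,0,0],[0,0,0],[0,0,0],[0,0,0],[0,0,0],[0,0,0],[0,0,0]]}'
python3 - <<'E'
from h import *
go([439,329.5,246],down(105.5))
o={}
for n in('scene','top'):
  im,d=snap(n,n+'2');o[n]=im
  if n=='scene': P=cloud(n,d); 
a=cv2.resize(o['scene'][90:300,330:540],(400,400),interpolation=2);b=cv2.resize(o['top'][150:310,50:250],(400,400),interpolation=2)
save(np.hstack([a,b]),'c3.png')
E
```

```text
t: 7.07
ee_pos: [544.5, 358.1, 247.4]
orientation: [1.91, 2.494, -0.001]
ft_force: [0.0, -0.0, -2.6]
width: 28.0
grasp_force: 30.0
t 7.07 pos [544.52 358.08 247.44] F [ 0.05 -0.01 -2.58] w 28.034623797711625 g 29.997766837477684
shift mm [  -0.11 -109.32    1.5 ] n 2.621891731321088 turn deg [-0.03  0.04 -0.4 ]
```

View pics/c3.png

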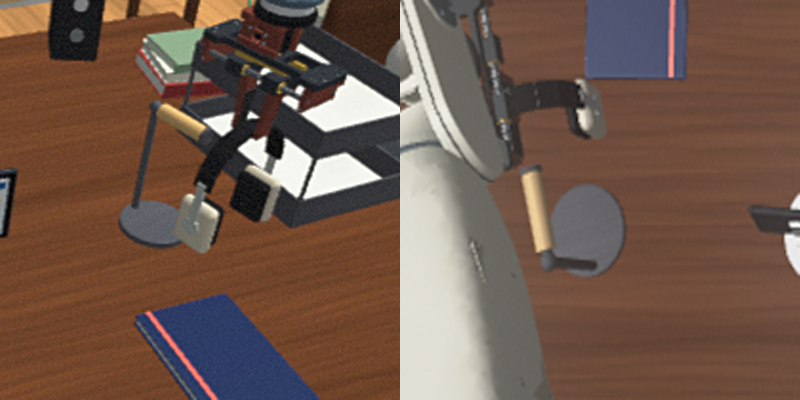

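The headphones hang from the gripper in front of the bar's free end (left crop (205,135), right crop (528,172)). I can't judge their attitude by eye, so I'll measure it.

```bash
python3 - <<'E'
from h import *
np.set_printoptions(precision=1,suppress=True)
z=np.load('scene2.npz');im,d=z['im'].astype(int),z['d'];P=cloud('scene',d)
m=(d>0)&(np.hypot(P[...,0]-544,P[...,1]-358)<120)&(P[...,2]>30)&(P[...,2]<260)
b=m&(im.sum(-1)>360)&(im[...,0]-im[...,2]<90)&(P[...,2]<170)
nc,l,st,c=cv2.connectedComponentsWithStats(b.astype(np.uint8))
for i in range(1,nc):
  if st[i,4]>25: q=P[l==i]; print(st[i],q.mean(0),q.min(0),q.max(0))
k=m&(im.sum(-1)<200)&(P[...,2]>150)
for zz in range(150,260,10):
  q=P[k&(P[...,2]>=zz)&(P[...,2]<zz+10)]
  # in tool frame horizontally
  e=np.array([np.cos(np.radians(105.5)),np.sin(np.radians(105.5))]);f=np.array([e[1],-e[0]])
  w=q[:,:2]-[544.5,358]; 
  if len(q)>3: print(zz,len(q),'along',np.percentile(w@e,[2,50,98]),'bar',np.percentile(w@f,[2,50,98]))
z=np.load('top2.npz');im,d=z['im'].astype(int),z['d'];P=cloud('top',d)
b=(d>0)&(np.hypot(P[...,0]-544,P[...,1]-358)<120)&(P[...,2]>30)&(P[...,2]<250)
q=P[b];w=q[:,:2]-[544.5,358]
for lo in range(30,250,20):
  s=(q[:,2]>lo)&(q[:,2]<=lo+20)
  if s.sum()>3: print('top',lo,s.sum(),np.percentile(w[s]@e,[2,50,98]),np.percentile(w[s]@f,[2,50,98]))
E
```

```text
[459 173  18  32 131] [535.3 425.3 137.4] [499.3 409.9  81.6] [557.4 439.9 168.5]
[434 196  11  24  95] [580.5 299.7 135.6] [555.  288.8  89.6] [590.8 313.9 156.2]
170 8 along [-75.2  74.8  79.9] bar [-14.9   1.2  11.7]
180 43 along [-77.3 -70.6  75.4] bar [-19.7   4.1  13.2]
190 82 along [-76.2  -6.8  74.8] bar [-67.2  -3.5  13.8]
200 84 along [-73.7 -65.3  70.5] bar [-64.3  -1.7  14.4]
210 73 along [-70.1 -62.3  66.7] bar [-62.1   0.8  14.2]
220 65 along [-64.1 -57.3  61.2] bar [-14.7   1.7  14.3]
230 76 along [-54.8 -47.1  52.4] bar [-13.8   2.6  13.9]
240 89 along [-44.2 -31.6  42.2] bar [-12.1   3.3  14.5]
250 120 along [-24.7  -9.6  10.5] bar [-18.3  -0.7  22.1]
top 70 27 [-75.5 -65.6  46.4] [-32.4 -11.   16.3]
top 90 75 [-75.9 -62.   45.7] [-32.2 -12.3  20.3]
top 110 71 [-76.9 -71.2  45.3] [-32.5 -13.1  19.5]
top 130 154 [-76.7 -61.9  49.6] [-31.6 -14.7  21. ]
top 150 31 [-77.1 -68.3 -45.8] [-28.7  -9.2  20.9]
top 170 24 [-77.8 -75.7 -72.1] [-16.2  -5.2   6.9]
top 190 122 [-74.6 -10.3  12.3] [-117.4  -73.2    8.1]
top 210 235 [-68.7  -5.2   8.8] [-118.7  -73.9   10.8]
top 230 166 [-56.4 -40.3 -13.8] [-16.   -3.   12.2]
```

```bash
python3 -m creep '{"delta_pos":[[0,-0.006,0],[0,-0.01,0],[0,-0.01,0],[0,-0.01,0],[0,-0.01,0],[0,-0.01,0],[0,-0.01,0],[0,-0.01,0],[0,-0.01,0],[0,-0.01,0],[0,-0.006,0],[0,-0.004,0],[0,0,0],[0,0,0]],"twist":[[0,0,0],[0,0,0],[0,0,0],[0,0,0],[0,0,0],[0,0,0],[0,0,0],[0,0,0],[0,0,0],[0,0,0],[0,0,0],[0,0,0],[0,0,0],[0,0,0]]}'
python3 -m creep '{"delta_pos":[[0,0,0.005],[0,0,0.006],[0,0,0.005],[0,0,0.004],[0,0,0.002],[0,0,0],[0,0,0]],"twist":[[0,0,0],[0,0,0],[0,0,0],[0,0,0],[0,0,0],[0,0,0],[0,0,0]]}'
python3 -c "
from h import *
go([442,330,220],down(105.5))"
```

```text
t: 8.33
ee_pos: [442.2, 331.6, 247.9]
orientation: [1.909, 2.495, 0.001]
ft_force: [0.4, -0.4, -2.1]
width: 27.7
grasp_force: 30.0
t: 8.92
ee_pos: [442.1, 331.5, 225.5]
orientation: [-1.909, -2.495, 0.001]
ft_force: [0.1, 0.2, -2.3]
width: 27.8
grasp_force: 30.0
t 8.92 pos [442.08 331.47 225.48] F [ 0.11  0.21 -2.26] w 27.836015962170098 g 29.99754812568426
shift mm [-1.39 -0.46  5.48] n 0.13594381929329738 turn deg [-0.02  0.01 -0.35]
```

```bash
for i in 1; do python3 -m creep '{"delta_pos":[[0,0,0.0015],[0,0,0.0015],[0,0,0.001],[0,0,0],[0,0,0]],"twist":[[0,0,0],[0,0,0],[0,0,0],[0,0,0],[0,0,0]]}';python3 -m creep '{"delta_pos":[[0,0,0.001],[0,0,0],[0,0,0]],"twist":[[0,0,0],[0,0,0],[0,0,0]]}'; python3 -m creep '{"delta_pos":[[0,0,0.001],[0,0,0],[0,0,0]],"twist":[[0,0,0],[0,0,0],[0,0,0]]}'; done
```

```text
t: 9.33
ee_pos: [442.0, 331.5, 221.7]
orientation: [1.909, 2.495, -0.0]
ft_force: [1.1, 0.3, -2.9]
width: 27.8
grasp_force: 30.0
t: 9.58
ee_pos: [442.0, 331.5, 220.7]
orientation: [1.909, 2.495, -0.0]
ft_force: [-0.3, 0.7, -2.3]
width: 27.8
grasp_force: 30.0
t: 9.83
ee_pos: [442.1, 331.5, 219.6]
orientation: [-1.909, -2.495, 0.0]
ft_force: [0.5, -0.4, -2.3]
width: 27.8
grasp_force: 30.0
```

```bash
python3 -m creep '{"delta_pos":[[0,0,0.001],[0,0,0],[0,0,0]],"twist":[[0,0,0],[0,0,0],[0,0,0]]}' | sed -n '2p;4p';python3 -m creep '{"delta_pos":[[0,0,0.0007],[0,0,0],[0,0,0]],"twist":[[0,0,0],[0,0,0],[0,0,0]]}'| sed -n '2p;4p'
```

```text
ee_pos: [442.1, 331.5, 218.6]
ft_force: [-0.1, -0.2, -1.6]
ee_pos: [442.1, 331.5, 218.5]
ft_force: [-2.2, -2.0, 4.3]
```

Contact with the bar came at about 218.5 mm, as predicted. I'll open part way to stay clear of the end cap.

```bash
python3 -m creep '{"delta_pos":[[0,0,-0.0005],[0,0,0],[0,0,0],[0,0,0],[0,0,0],[0,0,0]],"twist":[[0,0,0],[0,0,0],[0,0,0],[0,0,0],[0,0,0],[0,0,0]]}' 0.48
python3 -m creep '{"delta_pos":[[0,0,-0.003],[0,0,-0.006],[0,0,-0.01],[0,0,-0.02],[0,0,-0.03],[0,0,-0.01],[0,0,0]],"twist":[[0,0,0],[0,0,0],[0,0,0],[0,0,0],[0,0,0],[0,0,0],[0,0,0]]}'
python3 - <<'E'
from h import *
im,d=snap('scene','s3');save(cv2.resize(im[60:270,330:540],(600,600),interpolation=2),'c4.png')
# tablet grasp target
go([438,-34,300],down(86))
E
```

```text
t: 10.83
ee_pos: [442.1, 331.5, 218.4]
orientation: [-1.909, -2.495, 0.0]
ft_force: [-0.5, -0.1, 0.2]
width: 42.0
grasp_force: 0.0
t: 11.42
ee_pos: [443.6, 332.6, 301.2]
orientation: [1.908, 2.493, 0.01]
ft_force: [0.4, 0.2, -0.9]
width: 42.0
grasp_force: 0.0
t 11.47 pos [442.7  331.95 298.98] F [ 0.74 -0.67 -0.13] w 42.38242917649293 g 0.0
shift mm [-352.   -100.18   -1.79] n 8.776446457017899 turn deg [ 0.18 -0.1  19.15]
```

View pics/c4.png

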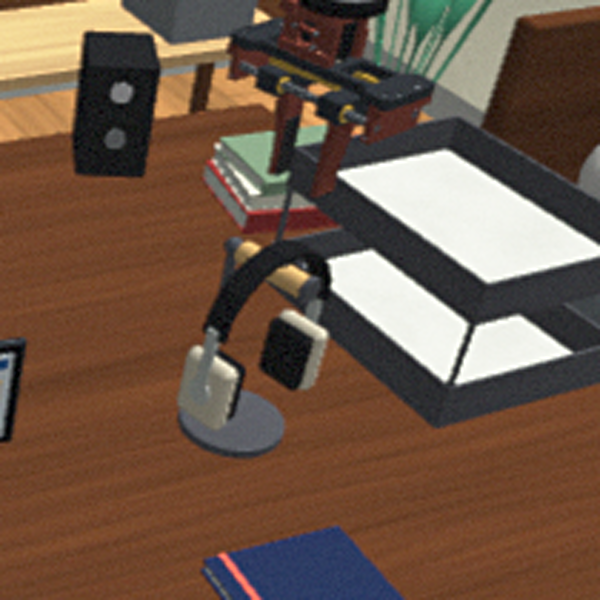

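The headphones hang on the wooden sleeve (crop (285,255)) and the gripper is clear above them. Now the tablet.

```bash
cat >> h.py <<'E'
def att(yaw,lean):
    y,l=np.radians([yaw,lean]); n=np.array([np.cos(l)*np.cos(y),np.cos(l)*np.sin(y),np.sin(l)]); yt=np.array([-np.sin(y),np.cos(y),0]); up=np.cross(n,yt)
    return R.from_matrix(np.c_[yt,n,-up])
def tabtcp(yaw,lean,depth,ax=(427.8,-33.3)):
    r=att(yaw,lean);n=r.as_matrix()[:,1];up=-r.as_matrix()[:,2];y=np.radians(yaw)
    return np.array([ax[0]-18*np.cos(y),ax[1]-18*np.sin(y),117])+22.5*n+(68-depth)*up
E
python3 -m creep '{"delta_pos":[[0,0,0],[0,0,0],[0,0,0]],"twist":[[0,0,6.4],[0,0,6.4],[0,0,6.4]]}' | sed -n '1,3p'
python3 -c "
from h import *
print(tabtcp(-4,-5,0),tabtcp(-4,-5,20))
go(tabtcp(-4,-5,-35),att(-4,-5))"
```

```text
t: 11.72
ee_pos: [441.3, 330.9, 295.8]
orientation: [-2.304, -2.135, 0.004]
[438.11578113 -34.02134969 182.78023526] [436.37691241 -33.89975614 162.8563413 ]
t 11.72 pos [441.32 330.92 295.82] F [-0.02  0.03  0.22] w 42.04866590175932 g 0.0
shift mm [-363.98   27.78   78.71] n 8.955018556746941 turn deg [ 4.89  0.08 -0.37]
```

```bash
python3 -m creep '{"delta_pos":[[-0.012,0.002,0],[-0.026,0.002,0],[-0.03,0.002,0],[-0.03,0.002,0],[-0.03,0.002,0],[-0.03,0.002,0],[-0.03,0.002,0],[-0.03,0.002,0],[-0.03,0.002,0],[-0.03,0.002,0],[-0.03,0.002,0],[-0.03,0.002,0],[-0.016,0.002,0],[-0.01,0.002,0],[0,0,0],[0,0,0]],"twist":[[0,0,0],[0,0,0],[0,0,0],[0,0,0],[0,0,0],[0,0,0],[0,0,0],[0,0,0],[0,0,0],[0,0,0],[0,0,0],[0,0,0],[0,0,0],[0,0,0],[4.9,0,0],[0,0,0]]}' | sed -n '1,3p'
python3 -c "
from h import *
go(tabtcp(-4,-5,-35),att(-4,-5))"
```

```text
t: 13.05
ee_pos: [444.9, -34.4, 296.9]
orientation: [-2.249, -2.097, 0.093]
t 13.05 pos [444.94 -34.41 296.87] F [ 0.66  0.18 -0.06] w 42.1524146445277 g 0.0
shift mm [-0.11  3.24 79.25] n 1.9020152172648497 turn deg [-0.07 -0.02  0.  ]
```

Descend to just above the edge and look there.

```bash
python3 -m creep '{"delta_pos":[[0,0.001,0.01],[0,0.002,0.02],[0,0,0.02],[0,0,0.02],[0,0,0.015],[0,0,0.01],[0,0,0],[0,0,0]],"twist":[[0,0,0],[0,0,0],[0,0,0],[0,0,0],[0,0,0],[0,0,0],[0,0,0],[0,0,0]]}' | sed -n '1,4p'
python3 - <<'E'
from h import *
go(tabtcp(-4,-5,20),att(-4,-5))
im,d=snap('scene','s4');save(cv2.resize(im[110:260,230:380],(600,600),interpolation=2),'c5.png')
E
```

```text
t: 13.72
ee_pos: [438.7, -32.8, 202.2]
orientation: [-2.25, -2.099, 0.09]
ft_force: [-0.7, 0.3, 0.3]
t 13.72 pos [438.67 -32.84 202.18] F [-0.73  0.31  0.31] w 41.97290073737687 g 0.0
shift mm [-1.22  1.17 39.37] n 0.9448754457516444 turn deg [ 0.06 -0.    0.02]
```

View pics/c5.png

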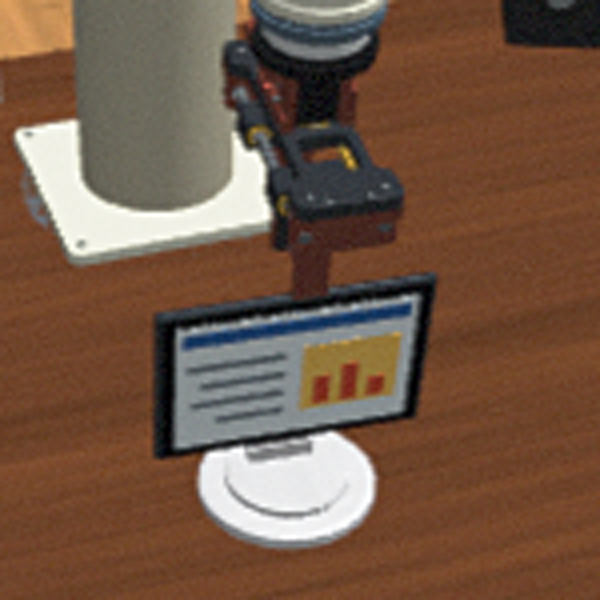

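The front fingertip is at (310,297), near the middle of the upper edge, just above it. I'll descend and pinch.

```bash
python3 -m creep '{"delta_pos":[[-0.001,0.001,0.01],[0,0,0.01],[0,0,0.01],[0,0,0.008],[0,0,0],[0,0,0]],"twist":[[0,0,0],[0,0,0],[0,0,0],[0,0,0],[0,0,0],[0,0,0]]}'
python3 -m creep '{"delta_pos":[[0,0,0],[0,0,0],[0,0,0],[0,0,0],[0,0,0],[0,0,0],[0,0,0],[0,0,0]],"twist":[[0,0,0],[0,0,0],[0,0,0],[0,0,0],[0,0,0],[0,0,0],[0,0,0],[0,0,0]]}' 0
python3 - <<'E'
from h import *
print(tabtcp(-4,-5,20),tabtcp(-42,-5,20)); go(tabtcp(-42,-5,20),att(-42,-5))
E
```

```text
t: 14.27
ee_pos: [436.4, -34.0, 163.9]
orientation: [-2.251, -2.097, 0.091]
ft_force: [0.2, -0.4, 0.6]
width: 42.0
grasp_force: 0.0
t: 14.93
ee_pos: [436.7, -34.0, 164.8]
orientation: [-2.251, -2.098, 0.09]
ft_force: [-2.1, 0.2, 3.0]
width: 8.7
grasp_force: 30.0
[436.37691241 -33.89975614 162.8563413 ] [434.18945246 -39.05308884 162.8563413 ]
t 14.93 pos [436.68 -34.03 164.76] F [-2.12  0.25  3.02] w 8.733552254614965 g 29.985753893852234
shift mm [-5.18 -1.96  2.08] n 0.14200646857309424 turn deg [ 0.07  3.28 37.82]
```

```bash
python3 -m creep '{"delta_pos":[[-0.0006,0,0],[-0.0006,0,0],[-0.0006,0,0],[-0.0006,0,0],[-0.0006,0,0],[-0.0005,0,0],[-0.0005,0,0],[-0.0006,0,0],[-0.0006,0,0],[-0.0006,0,0],[0,0,0],[0,0,0]],"twist":[[0,0.33,3.8],[0,0.33,3.8],[0,0.33,3.8],[0,0.33,3.8],[0,0.33,3.8],[0,0.33,3.8],[0,0.33,3.8],[0,0.33,3.8],[0,0.33,3.8],[0,0.33,3.8],[0,0,0],[0,0,0]]}'
python3 - <<'E'
from h import *
go(tabtcp(-42,-5,20),att(-42,-5)); go(tabtcp(-42,30,20),att(-42,30))
E
```

```text
t: 15.93
ee_pos: [432.9, -39.3, 164.6]
orientation: [-2.798, -1.24, 0.058]
ft_force: [-7.3, -1.5, 7.7]
width: 9.0
grasp_force: 30.0
t 15.93 pos [432.87 -39.32 164.61] F [-7.35 -1.46  7.68] w 9.044270064420694 g 30.023296773433685
shift mm [1.09 0.95 1.68] n 0.053158456425193186 turn deg [-0.1   0.08 -0.22]
t 15.93 pos [432.87 -39.32 164.61] F [-7.35 -1.46  7.68] w 9.044270064420694 g 30.023296773433685
shift mm [  0.96 -30.65  -2.49] n 0.7378948259565853 turn deg [-35.1    0.14  -0.19]
```

```bash
python3 -m creep '{"delta_pos":[[0,-0.0022,-0.0009],[0,-0.0022,-0.0009],[0,-0.0022,-0.0009],[0,-0.0022,-0.0009],[0,-0.0022,-0.0009],[0,-0.0022,-0.0009],[0,-0.0022,-0.0009]],"twist":[[-2.5,0,0],[-2.5,0,0],[-2.5,0,0],[-2.5,0,0],[-2.5,0,0],[-2.5,0,0],[-2.5,0,0]]}'
python3 -m creep '{"delta_pos":[[0,-0.0022,-0.0009],[0,-0.0022,-0.0009],[0,-0.0022,-0.0009],[0,-0.0022,-0.0009],[0,-0.0022,-0.0009],[0,-0.0022,-0.0009],[0,-0.0022,-0.0009],[0,0,0],[0,0,0],[0,0,0]],"twist":[[-2.5,0,0],[-2.5,0,0],[-2.5,0,0],[-2.5,0,0],[-2.5,0,0],[-2.5,0,0],[-2.5,0,0],[0,0,0],[0,0,0],[0,0,0]]}'
python3 - <<'E'
from h import *
go(tabtcp(-42,30,18),att(-42,30))
im,d=snap('scene','s5')
E
```

```text
t: 16.52
ee_pos: [422.3, -29.5, 170.6]
orientation: [2.684, 1.189, 0.131]
ft_force: [-6.5, -6.3, 10.3]
width: 9.4
grasp_force: 30.5
t: 17.35
ee_pos: [410.6, -18.6, 172.0]
orientation: [2.418, 1.07, 0.288]
ft_force: [-13.7, 1.1, 26.8]
width: 9.0
grasp_force: 30.4
t 17.35 pos [410.58 -18.58 171.99] F [-13.71   1.1   26.77] w 9.011969394729233 g 30.395143032073975
shift mm [ 0.58 -0.97 -0.06] n 0.027155113970033364 turn deg [ 0.22  0.17 -0.23]
```

```bash
python3 -m creep '{"delta_pos":[[0,0,0],[0,0,0],[0,0,0],[0,0,0],[0,0,0]],"twist":[[0,0,0],[0,0,0],[0,0,0],[0,0,0],[0,0,0]]}' 0.4
python3 -m creep '{"delta_pos":[[0,0,-0.005],[0,0,-0.01],[0,0,-0.02],[0,0,-0.03],[0,0,-0.035],[0,0,-0.03],[0,0,-0.02],[0,0,0],[0,0,0]],"twist":[[0,0,0],[0,0,0],[0,0,0],[0,0,0],[0,0,0],[0,0,0],[0,0,0],[0,0,0],[0,0,0]]}'
python3 - <<'E'
from h import *
np.set_printoptions(precision=2,suppress=True)
im,d=snap('scene','s6');save(cv2.resize(im,(800,600),interpolation=2),'end.png');snap('top','t6')
P=cloud('scene',d)
m=(d>0)&(np.hypot(P[...,0]-428,P[...,1]+33)<110)&(P[...,2]>45)&(P[...,2]<178)
A=P[m];q=A
for _ in range(8):
    c=np.median(q,0);vt=np.linalg.svd(q-q.mean(0),full_matrices=False)[2];n=vt[2]*np.sign(vt[2,0]);c=q.mean(0);q=A[abs((A-c)@n)<5]
print(len(A),len(q),c,n,'lean',np.degrees(np.arcsin(n[2])),'yaw',np.degrees(np.arctan2(n[1],n[0])))
y=np.arctan2(n[1],n[0]);w=np.array([695,-273.3])-[427.8,-33.3];print('offset',-np.sin(y)*w[0]+np.cos(y)*w[1])
E
```

```text
t: 17.82
ee_pos: [411.0, -17.7, 170.7]
orientation: [2.42, 1.072, 0.289]
ft_force: [-0.4, -0.3, -0.1]
width: 34.7
grasp_force: 0.0
t: 18.57
ee_pos: [355.4, 33.3, 301.3]
orientation: [2.42, 1.074, 0.293]
ft_force: [0.9, 0.1, -0.2]
width: 35.4
grasp_force: 0.0
3025 2924 [436.04 -35.32 124.12] [ 0.65 -0.6   0.46] lean 27.202483832040596 yaw -42.729018090167166
offset 5.006644476869496
```

View pics/end.png

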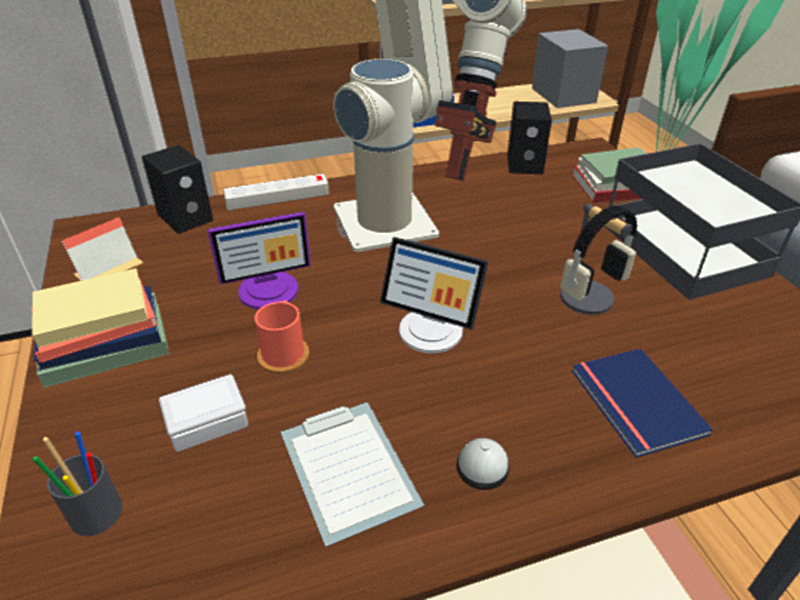

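The tablet (435,280) now faces the clipboard and leans back. The headphones hang on the bar (605,235) and everything else is in place. The lean measures 27°, close to the lower limit, so I'll cross-check with the top camera and check the headphones too.

```bash
python3 - <<'E'
from h import *
np.set_printoptions(precision=2,suppress=True)
for t,n_ in(('s6','scene'),('t6','top')):
    z=np.load(t+'.npz');im,d=z['im'].astype(int),z['d'];P=cloud(n_,d)
    m=(d>0)&(np.hypot(P[...,0]-428,P[...,1]+33)<110)&(P[...,2]>60)&(P[...,2]<190)
    A=P[m];w=np.array([.735,-.678]);A=A[abs((A-np.array([436,-35.3,124]))@np.array([.65,-.6,.46]))<12];q=A
    for _ in range(8):
        c=q.mean(0);vt=np.linalg.svd(q-c,full_matrices=False)[2];n=vt[2]*np.sign(vt[2,0]);q=A[abs((A-c)@n)<5]
    print(n_,len(q),c,'lean',np.degrees(np.arcsin(n[2])),'yaw',np.degrees(np.arctan2(n[1],n[0])),'ztop',np.percentile(q[:,2],[.5,99.5,100]))
    m=(d>0)&(np.hypot(P[...,0]-440,P[...,1]-330)<45)&(P[...,2]>219)&(P[...,2]<240); q=P[m]
    if len(q)>5: print(' crown',len(q),q.mean(0),cv2.minAreaRect(q[:,:2].astype(np.float32)),np.percentile(q[:,2],98))
    m=(d>0)&(np.hypot(P[...,0]-440,P[...,1]-330)<110)&(P[...,2]>30)&(P[...,2]<130)&(im.sum(-1)>360)&(im[...,0]-im[...,2]<90);nc,l,st,_=cv2.connectedComponentsWithStats(m.astype(np.uint8))
    for i in range(1,nc):
        if st[i,4]>25: print(' cup',st[i,4],P[l==i].mean(0),P[l==i][:,2].min())
print('expected top z (mid): ',[ (l,117+68*np.cos(np.radians(l))+22.5*np.sin(np.radians(l))) for l in(25,30)])
E
```

```text
scene 3209 [433.86 -33.57 129.39] lean 27.373941360843666 yaw -42.75456223438927 ztop [ 68.1  187.27 189.55]
 crown 132 [445.   326.47 223.71] ((443.92254638671875, 329.17266845703125), (31.334089279174805, 67.55198669433594), 10.746325492858887) 227.98874143678398
 cup 105 [436.28 397.05 105.58] 53.989350543258524
 cup 85 [479.42 271.03 106.54] 53.69485767028971
top 1638 [426.1  -34.5  138.76] lean 27.925342338426116 yaw -42.83343801637655 ztop [ 73.06 189.58 189.89]
 crown 302 [439.88 329.96 224.35] ((439.6582946777344, 333.1321716308594), (28.530914306640625, 76.42051696777344), 14.579243659973145) 229.73499856196906
 cup 45 [441.72 262.99 120.03] 109.3049509725347
 cup 58 [410.53 391.82 117.72] 111.09309289436646
expected top z (mid):  [(25, np.float64(188.13784040765793)), (30, np.float64(187.13972745734185))]
```

Both cameras put the lean at 27.4–27.9° (25–35° allowed), and the aim is about 5 mm off the clipboard's middle. The headphones hang level at the middle of the bar, so I'm handing in.

```bash
python3 -c "
from workcell import close_job
print(close_job())"
```

```text
the job is handed in; nothing more can be done
None
```

The job is handed in at about 19 s of the 53 s (no verdict was returned): the headphones hang level by the crown at the middle of the bar's wooden sleeve, the tablet aims about 5 mm off the clipboard's middle and leans back about 27.5° (25–35° allowed), everything is released, and in the final picture the other things look unmoved.

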